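# Third hand at the die flushing block

### The job

Lay the loose steel bar over the two studs of the flushing block so that it bridges the capillary die, then push it straight down against the spring under the die with about 14 N (roughly 6 mm of travel), so that enough thread stands above the bar for someone to start the two knurled nuts. Keep that push steady for a few seconds and finish the program while still holding the bar down, level and neither springing up nor rammed to the bottom of the travel; leave the nuts and everything else on the bench alone.

Things in the scene. Friction and masses are not known exactly. Their poses are not given: they have to be found in the camera images.
- bar: Retaining bar, loose, flat steel, 28 x 144 x 12 mm (x, y, z), 0.33 kg give or take a fifth, lying flat on the bench. Origin: centre of its underside, y along its length, z up. A round 11 mm hole goes through it at y = -50 mm, a slot 11 mm wide (x) by 20 mm long (y) at y = +50 mm. It may go on either way round.
- bar_hole (a point): Centre of the bar's round 11 mm hole, at the underside.
- bar_slot (a point): Centre of the bar's slot, at the underside.
- flush_block: Flushing block, fixed: dark base plate 100 x 176 x 8 mm with an aluminium body 60 x 140 mm on it, body top 38 mm above the bench, hose barb at the back (+x). Origin: centre of its underside, on the bench; y runs from stud to stud, z up. Two threaded 8 mm studs stand at y = -50 and +50 mm, tips 91 mm high, the last 5 mm tapered to 3.6 mm. A brass cup (the sprung seat) in the middle carries the die.
- stud_a (a point): Tip of the stud at y = -50 mm of the block, 91 mm above the bench.
- stud_b (a point): Tip of the stud at y = +50 mm of the block, 91 mm above the bench.
- seat (a joint): Downward travel of the brass seat cup with the die in it: 0 m at rest (up), 0.012 m at its bottom stop. The spring is preloaded: the seat starts to sink at about 7 N from bar to die and each further mm takes 1.3 N, so 14 N at 5.5 mm. The bar's own weight (about 3 N) counts in this but alone does not sink it.
- seat_floor (a point): Centre of the floor of the seat cup, 46 mm above the bench at rest; the cup's wall is 8 mm high round the foot of the die, rim 44 mm across.
- die: Capillary die, a stepped yellowish cylinder 32 mm across and 30 mm high, loose, standing in the cup of the sprung seat. Origin at the centre of its underside, z up. Its top is 76 mm above the bench at rest, so the bar's underside first meets it there, 15 mm below the stud tips.
- nut_1: Brass knurled nut, 22 mm across, 14 mm high, standing in the dish; bystander. Origin at the centre of its underside.
- nut_2: The second brass knurled nut, as nut_1; bystander.
- die_2: Slim grey capillary die, 26 mm across, 45 mm high, on the bench; bystander. Origin under its centre.
- die_3: Flat grey capillary die, 38 mm across, 18 mm high, on the bench; bystander. Origin under its centre.
- hex_keys: Orange folding hex key set, 24 x 92 x 18 mm, on the bench; bystander. Origin under its centre.
- pellet_jar: Jar of pellets with a blue lid, 63 mm across, 82 mm high; bystander. Origin under its centre.
- flip_flask: Brown vacuum flask, 70 x 87 mm, 196 mm high; bystander. Origin under its centre.
Things that resemble listed ones, but are neither listed nor needed, are in the scene too. Of the things shaped like the bar, the steel one is meant.

How it is judged (in metres and radians):
On the way, in this order (a step that is already met when the one before it is completed fails the run):
1. the bar is threaded over both studs, one through its hole and one through its slot (((horizontal distance between bar_hole and stud_a below 0.005 m and horizontal distance between bar_slot and stud_b below 0.01 m) or (horizontal distance between bar_hole and stud_b below 0.005 m and horizontal distance between bar_slot and stud_a below 0.01 m)) and z of bar in the frame of flush_block below 0.086 m and angle between bar's own z axis and vertical below 0.12 rad).
2. the bar presses the die down with 9 to 19 N, steadily for 2 s (all of step 1 and contact force between bar and die between 9 and 19 N and z of bar in the frame of flush_block above 0.062 m and horizontal distance between die and seat_floor below 0.004 m and angle between die's own z axis and vertical below 0.12 rad and contact force between any of the fingers, the arm and bar above 4 N), for 2 s.
At the end, for the whole second after the job is handed in: Bar over both studs (hole within 5 mm of one stud axis, slot within 10 mm of the other), level within 7 degrees, underside 62 to 86 mm above the bench, held by the robot at rest with 9 to 19 N on the die; die upright, within 4 mm of its seat's centre (all of step 2 and linear speed of bar below 0.01 m/s); the arm keeps its last pose, push and grip.
It fails at once if the bar is rammed: more than 30 N on the die (contact force between bar and die above 30 N).
It fails at once if a bystander (nuts, other dies, hex keys, jar, flask) is shifted by more than 25 mm (distance of any of nut_1, nut_2, die_2, die_3, hex_keys, pellet_jar, flip_flask from where it was at the start of the episode above 0.025 m).
It also fails if it takes over 45 s, if anything falls off the work surface, if the arm or the gripper's body presses on something with over 40 N, if the wrist force passes 120 N, or if a joint passes its speed limit or range.

### The arm

A 7-joint arm with a two-finger parallel gripper is mounted at the origin on a cart in front of the work surface, level with it; the furniture and walls round the work are solid. World frame = base frame: x ahead of the robot, y to its left, z up, the work surface at z = 0. Lengths are in m, angles in degrees, forces in N, time in s.
With the tool pointing down it reaches from about 0.35 to 0.775 m from the base axis. Payload 3.1 kg.
Tool frame: the origin (TCP) lies on the centre line of the jaws, within the pads' length; the fingertips stand 17 mm ahead of it and the grasp point (between the pads) lies 2 mm behind it (robot.tip_reach is the distance from the TCP to the fingertips, in m); z points along the fingers, y is the line along which they close (so a half turn about z gives the same grasp; the last joint's range is limited). The gripper opens to 85 mm and grips with 20 to 120 N. Pads are 22 mm wide; open, the fingers measure 114 mm over their backs; the gripper's body (76 mm by 85 mm) begins 54 mm behind the grasp point. The pads swing forward as they close: fully open they stand 13 mm farther back than shut.
Start: joints at [-78.822, 17.813, 0.802, 86.603, -0.252, 75.585, -1.558], TCP at [0.129, 0.535, 0.248] pointing down, gripper open.
Joint ranges: [-154.91, 154.91], [-16.99, 109.72], [-72.82, 74.43], [7.12, 147.25], [-82.49, 262.49], [11.32, 116.49], [-174.64, 174.64]. Speed limits (degrees/s): [159.86, 159.86, 180, 180, 180, 180, 180].

### API

Orientations are given as [roll, pitch, yaw] about the fixed x, y, z axes, in that order (R = Rz(yaw) Ry(pitch) Rx(roll)).
In Python, from station import robot, fingers, vision, workorder, recognise gives the robot as it stands. Calls block until the motion is done:
- robot.move_to(position, orientation): joint-space move of the TCP to a pose.
- robot.line_to(position, orientation=None, velocity=0.15, f_stop=None): straight line of the TCP; orientation=None keeps the orientation; velocity is the mean speed in m/s. With f_stop (N) it stops when the force on the tool has changed by that much, and returns True; else False.
- robot.move_j(angles): joint-space move.
- fingers.gripper_to(opening, force=None): opening from 0.0 (shut) to 1.0 (fully open); force is the grip in N (None keeps the last); returns when the fingers have stopped.
- robot.pause(seconds).
- robot.inverse_kinematics(position, orientation): joint angles nearest the present ones, or None.
- vision.grab_frame(name): name is "side" or "top" or "wrist"; returns the picture (400x640x3 uint8, red, green, blue); there is no depth.
- vision.calibration(name): a dict with "mtx" (3x3 intrinsics, pixels), "extrinsics" (4x4, takes a point from world to camera coordinates); the wrist camera has in their place "T_tool_cam" (4x4, takes a point from camera to tool coordinates, whose origin is the TCP and whose axes are the flange's). Camera axes: x right, y up, looking along -z (the intrinsics and any distortion apply to the point x, -y, -z); pixel columns grow to the right and rows downward; lengths in m; the calibration is good to about 2 mm. A picture is of the moment at which its call begins: read the wrist's pose just before it. calibration takes no time and is no camera call.
A pose or a line that the arm cannot do raises robot.PlanningError and nothing moves.
- workorder.close_job(): hands the job in; it is judged then, once.
Trained networks look in the newest picture that a camera, given by its name, has taken for a name from the list of things; names that differ only in an ending like _2 or _b are one class to them, and where a whole thing is asked for, a point or a joint stands for the part that bears it (a point fixed in the world has none). Each returns a list of dicts, best first, with "p" (0 to 1); they miss things now and then, are a little off and sometimes report something else, mostly with a low value. They report only what shows in the picture. A call takes as long as a camera call. They do not tell look-alikes from the thing itself.
- recognise(label, camera): "rect" ([centre column, centre row, width, height] in pixels, round what is visible of it).
Readings, each from a call of its own:
- robot.current_time_s(): time.
- robot.current_joint_positions(): joint angles.
- robot.current_dq(): joint speeds.
- robot.current_joint_torque(): joint torques, N m.
- robot.current_tool_pos(): TCP position.
- robot.current_eef_rot(): TCP orientation.
- robot.current_contact_force(): force on the tool from outside, world axes, zero at the start.
- robot.current_torque(): the same for the moment, N m.
- robot.current_finger_gap(): opening from 0.0 (shut) to 1.0 (fully open).
- robot.current_gripper_force(): force on a finger pad.
Only numpy, scipy, OpenCV 4.12 (cv2) and the standard library are available. Lean on these libraries where they do the work, as an engineer would, in place of code of your own. Each camera call takes 0.05 s, during which the arm holds its last target. There are 200 camera calls.

## Working session

There is one attempt and no reset: what is moved stays moved. The work goes in short steps, each a Python script; the robot and the scene stay as the last script left them, time stands still between calls to the robot, and variables do not carry over. Pictures are saved under pics/ and viewed, at most 10 in all, crops included, and the job is handed in when it is done.

```bash
mkdir -p pics; ls
cat > h.py <<'E'
from station import robot, fingers, vision, workorder, recognise
import numpy as np, cv2
def ray(cam,u,v,z):
    c=vision.calibration(cam);K=np.array(c['mtx']);
    T=np.linalg.inv(np.array(c['extrinsics'])) if 'extrinsics' in c else None
    if T is None:
        raise ValueError
    d=np.linalg.inv(K)@[u,v,1];d=np.array([d[0],-d[1],-d[2]])
    o=T[:3,3];w=T[:3,:3]@d
    return o+w*(z-o[2])/w[2]
def proj(cam,p):
    c=vision.calibration(cam);K=np.array(c['mtx']);q=np.array(c['extrinsics'])@np.r_[p,1]
    x=K@[q[0],-q[1],-q[2]];return x[:2]/x[2]
E
python3 - <<'E'
from h import *
print(vision.calibration('top').keys(),vision.calibration('wrist').keys())
a=vision.grab_frame('top');b=vision.grab_frame('side')
for c in('top','side'):
  for n in('bar','flush_block','stud_a','die','nut_1'):
    print(c,n,[(np.round(r['rect']).astype(int).tolist(),round(r['p'],2)) for r in recognise(n,c)[:4]])
cv2.imwrite('pics/top.png',a[:,:,::-1]);cv2.imwrite('pics/side.png',b[:,:,::-1])
for c in('top','side'): print(np.round(np.linalg.inv(vision.calibration(c)['extrinsics']),3), vision.calibration(c)['mtx'])
E
```

```text
pics
dict_keys(['mtx', 'extrinsics']) dict_keys(['mtx', 'T_tool_cam'])
top bar [([393, 257, 16, 45], 0.97), ([363, 206, 50, 20], 0.7), ([322, 272, 17, 46], 0.64)]
top flush_block [([276, 222, 50, 31], 0.88)]
top stud_a [([276, 216, 51, 33], 0.83)]
top die [([275, 217, 10, 13], 0.67), ([451, 178, 10, 11], 0.57), ([433, 186, 12, 16], 0.4)]
top nut_1 [([447, 250, 10, 30], 0.57), ([194, 246, 9, 10], 0.55), ([194, 259, 7, 7], 0.43)]
side bar [([294, 280, 57, 25], 0.72), ([247, 239, 46, 23], 0.69), ([334, 247, 18, 31], 0.67), ([332, 325, 38, 12], 0.46)]
side flush_block [([282, 199, 45, 42], 0.83)]
side stud_a [([283, 200, 49, 42], 0.62)]
side die [([403, 289, 11, 20], 0.73), ([281, 185, 9, 7], 0.59), ([426, 305, 15, 14], 0.55), ([335, 249, 17, 31], 0.43)]
side nut_1 []
[[-9.800e-02  9.740e-01 -2.060e-01  3.630e-01]
 [-9.950e-01 -9.500e-02  2.300e-02 -1.000e-03]
 [ 3.000e-03  2.070e-01  9.780e-01  1.194e+00]
 [ 0.000e+00  0.000e+00  0.000e+00  1.000e+00]] [[365.01841753   0.         320.74180847]
 [  0.         365.01841753 200.0195857 ]
 [  0.           0.           1.        ]]
[[ 0.861  0.253 -0.441 -0.055]
 [-0.508  0.45  -0.735 -1.114]
 [ 0.012  0.857  0.516  0.849]
 [ 0.     0.     0.     1.   ]] [[502.24806818   0.         314.72049159]
 [  0.         502.24806818 198.66052636]
 [  0.           0.           1.        ]]
```

View pics/top.png

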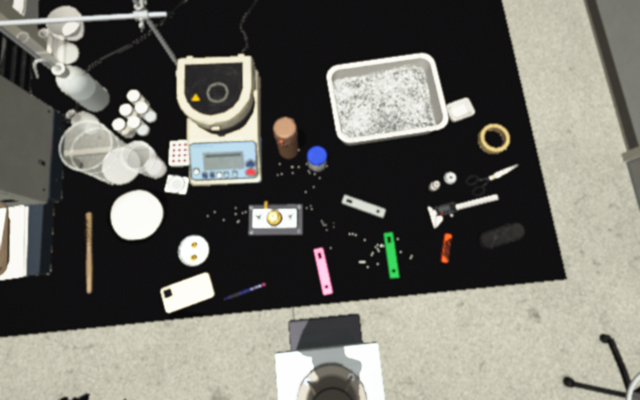

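View pics/side.png

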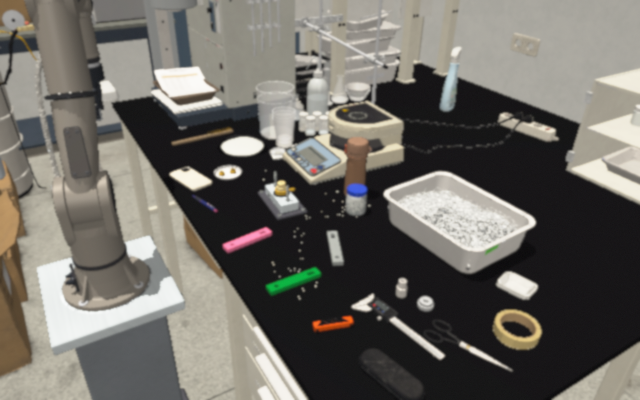

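Bar-shaped candidates are pink (322,272), green (393,257) and grey (363,206). The grey one is the only metallic one, so it should be the steel bar. I'll confirm that with the wrist camera from above it.

```bash
cat >> h.py <<'E'
from scipy.spatial.transform import Rotation as R
def wgrab(name):
    p=np.array(robot.current_tool_pos());e=robot.current_eef_rot()
    im=vision.grab_frame('wrist')
    T=np.eye(4);T[:3,:3]=R.from_euler('xyz',e,degrees=True).as_matrix();T[:3,3]=p
    T=T@np.array(vision.calibration('wrist')['T_tool_cam'])
    cv2.imwrite(f'pics/{name}.png',im[:,:,::-1]);np.save(f'pics/{name}.npy',T)
    return im,T
def wray(T,u,v,z):
    K=np.array(vision.calibration('wrist')['mtx'])
    d=np.linalg.inv(K)@[u,v,1];w=T[:3,:3]@[d[0],-d[1],-d[2]]
    return T[:3,3]+w*(z-T[2,3])/w[2]
def wproj(T,p):
    K=np.array(vision.calibration('wrist')['mtx']);q=np.linalg.inv(T)@np.r_[p,1]
    x=K@[q[0],-q[1],-q[2]];return x[:2]/x[2]
E
python3 - <<'E'
from h import *
for n,u,v,z in[('bar',363,206,.012),('barL',345,200,.012),('barR',382,213,.012),('block',276,221,.02),('flask',286,135,.1),('jar',317,157,.08),('die',275,217,.076)]: print(n,ray('top',u,v,z).round(3))
for n,u,v,z in[('bar',335,247,.012),('block',283,200,.02),('die',281,185,.076)]: print(n,ray('side',u,v,z).round(3))
print(np.round(vision.calibration('wrist')['T_tool_cam'],3),vision.calibration('wrist')['mtx'],robot.current_eef_rot(),robot.tip_reach)
p=ray('top',363,206,.012)
for yaw in (0,-90,90,180):
  q=robot.inverse_kinematics([p[0]-.03,p[1],.25],[180,0,yaw]);print(yaw,q)
E
```

```text
bar [ 0.578 -0.166  0.012]
barL [ 0.604 -0.109  0.012]
barR [ 0.549 -0.225  0.012]
block [0.555 0.122 0.02 ]
flask [0.814 0.062 0.1  ]
jar [ 0.739 -0.029  0.08 ]
die [0.558 0.119 0.076]
bar [ 0.577 -0.175  0.012]
block [0.561 0.109 0.02 ]
die [0.556 0.11  0.076]
[[ 0.001  0.953  0.303  0.078]
 [ 1.    -0.001 -0.001 -0.   ]
 [-0.     0.303 -0.953 -0.126]
 [ 0.     0.     0.     1.   ]] [[300.44903286   0.         319.12504338]
 [  0.         300.44903286 200.5129888 ]
 [  0.           0.           1.        ]] [1.79997721e+02 2.03340967e-03 1.66438181e+02] 0.017
0 [-22.82214538  28.20787807  57.18232841  84.224944   -23.75558084
  80.43306997 -54.83523716]
-90 [ -26.27119895   31.20491007   64.55034775   84.33443427  -28.18278387
   82.11930966 -141.16093551]
90 [-20.30140005  26.62186978  52.43935622  84.14079251 -21.17040921
  79.60265351  32.99439931]
180 [-22.03640251  27.67153799  55.66031193  84.19906876 -22.90477609
  80.14736775 124.45226301]
```

Run:
```python
from h import *
q=list(robot.current_joint_positions());q[0]=16;robot.move_j(q)
b=np.array([.578,-.168]);y=64.6;d=np.array([np.cos(np.radians(y)),np.sin(np.radians(y))])
t=b+.007*d
print(robot.inverse_kinematics([*t,.14],[180,0,y]))
robot.move_to([*t,.14],[180,0,y])
im,T=wgrab('wb')
print([(np.round(r['rect']).tolist(),r['p']) for r in recognise('bar','wrist')])
cv2.imwrite('pics/wbc.png',im[:,:,::-1])
```

```text
[ 13.15320426  28.33105071   1.12258633  86.93352988  -0.58903363
  64.74118178 -11.00729143]
[([244.0, 308.0, 62.0, 48.0], 0.73), ([57.0, 131.0, 113.0, 111.0], 0.68), ([323.0, 198.0, 38.0, 156.0], 0.57)]
```

View pics/wbc.png

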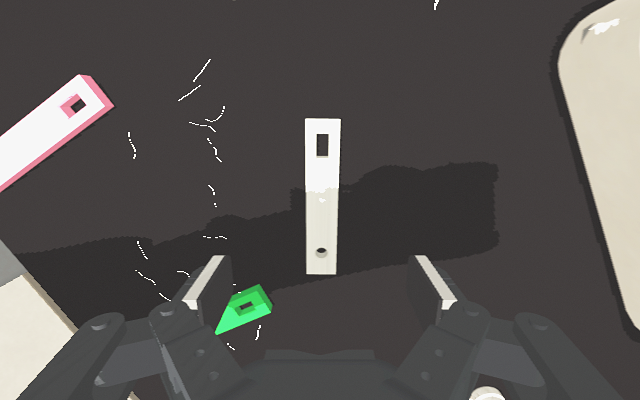

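The grey bar at (322,197) has its slot at (322,145) and its hole at (321,253). It is colourless steel, unlike the pink bar (50,130) and the green one (245,305), so this is the one meant. I'll fit its top face next.

Run:
```python
from h import *
im=cv2.imread('pics/wb.png');T=np.load('pics/wb.npy')
g=cv2.cvtColor(im,cv2.COLOR_BGR2GRAY)
m=np.zeros_like(g);m[105:290,290:355]=(g[105:290,290:355]>120)*255
cs,h=cv2.findContours(m,cv2.RETR_CCOMP,cv2.CHAIN_APPROX_NONE)
i=max(range(len(cs)),key=lambda i:cv2.contourArea(cs[i]))
P=np.array([wray(T,u,v,.012)[:2] for u,v in cs[i][:,0]])
r=cv2.minAreaRect((P*1000).astype(np.float32));print(r)
for j in range(len(cs)):
  if h[0][j][3]==i and cv2.contourArea(cs[j])>15:
    Q=np.array([wray(T,u,v,.012)[:2] for u,v in cs[j][:,0]])*1000
    print('hole',cv2.boundingRect(cs[j]),cv2.minAreaRect(Q.astype(np.float32)))
print(robot.current_tool_pos(),robot.current_contact_force())
```

```text
((580.6611328125, -167.0087890625), (144.9720458984375, 29.2972354888916), 64.03314208984375)
hole (316, 247, 11, 7) ((560.5618286132812, -209.19375610351562), (7.607332229614258, 6.958094120025635), 22.577363967895508)
hole (316, 133, 13, 24) ((602.6157836914062, -121.18571472167969), (19.080183029174805, 10.154497146606445), 64.76097106933594)
[ 0.5819245  -0.16280018  0.14266063] [ 0.455528   -0.07623134  0.42167346]
```

Run:
```python
from h import *
print(robot.current_time_s())
t=[.557,.117]
robot.line_to([.57,-.1,.215],[180,0,75],velocity=.25)
robot.line_to([*t,.215],[180,0,90],velocity=.25)
robot.pause(.3)
im,T=wgrab('ws')
print(robot.current_tool_pos(),robot.current_eef_rot(),robot.current_time_s())
for n in('stud_a','die','flush_block'):print(n,[(np.round(r['rect']).tolist(),r['p']) for r in recognise(n,'wrist')])
c=im[60:360,160:480,::-1];cv2.imwrite('pics/wsc.png',cv2.resize(c,None,fx=2,fy=2,interpolation=cv2.INTER_CUBIC)[:600])
```

```text
4.1167
[0.55715767 0.11611317 0.21504838] [1.79993565e+02 1.37873449e-02 8.99141946e+01] 6.025
stud_a [([332.0, 162.0, 105.0, 158.0], 0.95)]
die [([329.0, 178.0, 31.0, 37.0], 0.94), ([331.0, 159.0, 103.0, 161.0], 0.33)]
flush_block [([331.0, 160.0, 108.0, 162.0], 0.74)]
```

View pics/wsc.png

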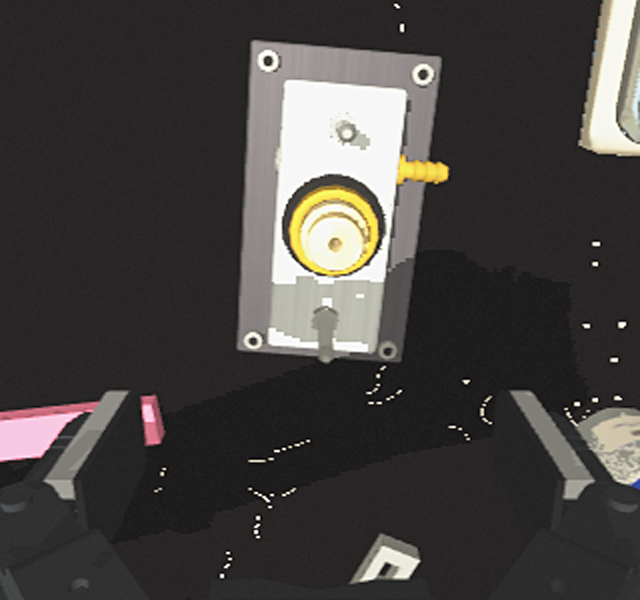

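The block stands nearly upright in the view, with its near stud tip at crop (325,357), its far stud at (345,130) and the die top at (335,243). I'll fit its pose from the base plate corners, the body corners and the stud tips.

Run:
```python
from h import *
from scipy.optimize import least_squares
T=np.load('pics/ws.npy')
f=lambda a:np.array(a)/2+[160,60]
# image up=+y world; right=+x world
obj=np.array([[-.05,.088,.008],[.05,.088,.008],[.05,-.088,.008],[-.05,-.088,.008],
 [-.03,.07,.038],[.03,.07,.038],[.03,-.07,.038],[-.03,-.07,.038],[0,-.05,.091],[0,0,.076]])
px=f([[251,41],[441,57],[401,361],[237,350],[286,80],[408,88],[378,353],[268,346],[325,358],[335,243]])
def pr(s,o):
    a=R.from_euler('z',s[2]).apply(o)+[s[0],s[1],0];return np.array([wproj(T,p) for p in a])
s=least_squares(lambda s:(pr(s,obj)-px).ravel(),[.557,.117,0],loss='soft_l1').x
print(s[:2].round(4),np.degrees(s[2]));print((pr(s,obj)-px).round(1))
tips=np.array([[0,-.05,.091],[0,.05,.091],[0,.05,.038],[0,-.05,.038]])
print((pr(s,tips)-[160,60])*2)
print('direct',wray(T,*f([325,358]),.091),wray(T,*f([335,243]),.076),'nadir',wproj(T,[T[0,3],T[1,3],0]))
im=cv2.imread('pics/ws.png')
c=im[60:250,270:390].copy();c=cv2.resize(c,None,fx=5,fy=5,interpolation=cv2.INTER_NEAREST)
o=np.vstack([obj,tips])
for p in pr(s,o): cv2.circle(c,tuple(int(x) for x in ((p-[270,60]+.5)*5)),4,(0,0,255),1)
c=c[:, :];cv2.imwrite('pics/fit.png',cv2.resize(c,None,fx=.63,fy=.63))
```

```text
[0.5649 0.1267] -4.6255269723658134
[[-0.4 -1.2]
 [ 0.9 -0.9]
 [ 0.3  1.2]
 [-0.1  0.6]
 [-1.2 -1.3]
 [ 0.2  0. ]
 [-0.7  0.8]
 [-0.2  0.3]
 [ 0.8  0.3]
 [ 0.2  0.5]]
[[326.56813599 358.51120397]
 [347.36380054 133.16703063]
 [342.3230765  125.75689162]
 [325.24310465 316.62201355]]
direct [0.56019366 0.07714491 0.091     ] [0.56475547 0.12715067 0.076     ] nadir [319.03914957 105.0578739 ]
```

View pics/fit.png

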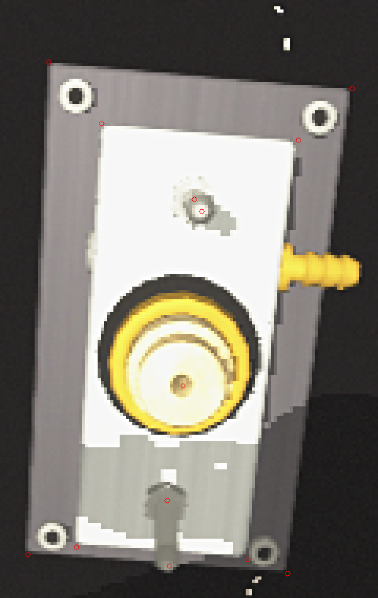

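Run:
```python
from h import *
b=[.5807,-.1670];o=[180,0,64.0]
robot.line_to([.57,-.08,.19],[180,0,75],velocity=.3)
fingers.gripper_to(.53,force=80)
robot.line_to([*b,.08],o,velocity=.25)
robot.pause(.2);z0=robot.current_contact_force()[2]
print(robot.line_to([*b,.0187],o,velocity=.06,f_stop=8));robot.pause(.2)
print(robot.current_tool_pos(),robot.current_contact_force())
fingers.gripper_to(0.0,force=80);robot.pause(.2)
print(robot.current_tool_pos(),robot.current_contact_force(),robot.current_finger_gap(),robot.current_gripper_force())
robot.line_to([*b,.16],o,velocity=.12);robot.pause(.3)
print(robot.current_contact_force(),robot.current_finger_gap(),robot.current_tool_pos())
im,T=wgrab('grip');cv2.imwrite('pics/g2.png',im[:,:,::-1]);print(robot.current_time_s())
```

```text
False
[ 0.58102046 -0.1670822   0.01916318] [-0.42700217 -0.35324928  0.18172022]
[ 0.58086157 -0.16703909  0.01934407] [-1.30512729  0.62601937  5.69528407] 0.3009247383882849 80.18323302268982
[ 0.22250254 -0.82529711 -2.14773395] 0.2978255990642826 [ 0.58052224 -0.16694717  0.15955324]
11.9333
```

View pics/g2.png

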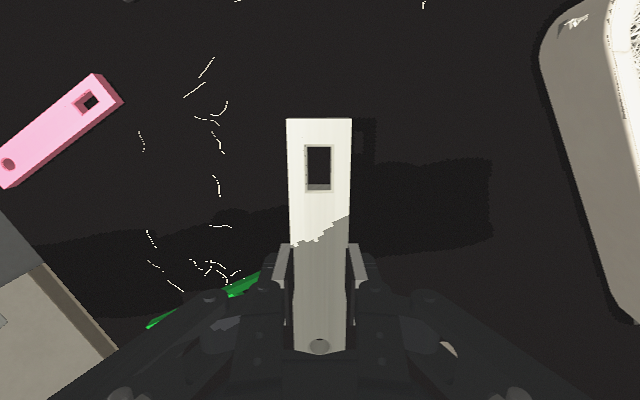

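The bar is gripped at its middle, with its slot at (318,168), its hole at (319,346) and its slot-end corners at (286,119) and (352,118). I'll fit its pose in the tool frame, then hover over the studs.

Run:
```python
from h import *
from scipy.optimize import least_squares
im=cv2.imread('pics/grip.png');g=cv2.cvtColor(im,cv2.COLOR_BGR2GRAY)
# edges sub-pixel: left/right of bar at rows, top edge, slot
for v in(125,150,175,200,225):
    r=np.where(g[v,270:370]>130)[0]+270;print(v,r.min(),r.max(), [int(x) for x in r[:-1][np.diff(r)>1]],[int(x) for x in r[1:][np.diff(r)>1]])
for u in(292,300,345,318):
    r=np.where(g[90:245,u]>130)[0]+90;print('col',u,r.min(),[(int(a),int(b)) for a,b in zip(r[:-1],r[1:]) if b-a>1][:3])
T=vision.calibration('wrist')['T_tool_cam'];T=np.array(T)
px=np.array([[286,118],[352.5,118],[305,144.5],[332,144.5],[319,346]])
# tool coords: x along tool x (image up), image right = cam x = tool y
obj=np.array([[.072,-.014,0],[.072,.014,0],[.060,-.0055,0],[.060,.0055,0],[-.05,0,0]])
def pr(s):
    return np.array([wproj(T,p) for p in R.from_euler('zy',[s[2],s[3]]).apply(obj)+[s[0],s[1],s[4]]])
for free in(3,5):
    full=lambda s:np.r_[s,[0,0,0,0,.0073][len(s):]]
    s=least_squares(lambda s:(pr(full(s))-px).ravel(),[0,0,0,0,.0073][:free],x_scale=.01).x
    print(s.round(4),(pr(full(s))-px).round(1).tolist())
```

```text
125 286 351 [] []
150 287 350 [306] [331]
175 288 349 [305] [331]
200 289 349 [] []
225 289 347 [] []
col 292 118 []
col 300 118 []
col 345 118 [(215, 217)]
col 318 118 [(146, 190), (236, 240), (240, 242)]
[ 0.0006 -0.0002 -0.0013] [[0.1, -1.1], [-0.8, -1.1], [1.4, 0.8], [-0.6, 0.8], [-0.1, 1.3]]
[ 0.0005 -0.0002 -0.0012  0.0103  0.0078] [[0.0, -0.9], [-0.7, -0.9], [1.4, 1.0], [-0.6, 1.0], [-0.1, -0.0]]
```

Run:
```python
from h import *
y=85.37;d=np.array([np.cos(np.radians(y)),np.sin(np.radians(y))]);c=np.array([.5649,.1267])-.0005*d;o=[180,0,y]
robot.line_to([*(c-[0,.1]),.19],[180,0,78],velocity=.2)
robot.line_to([*c,.17],o,velocity=.2)
robot.line_to([*c,.1215],o,velocity=.1);robot.pause(.4)
print(robot.current_tool_pos(),robot.current_eef_rot(),robot.current_contact_force(),robot.current_time_s())
im,T=wgrab('hov')
k=im[80:380,220:420,::-1].copy();k=cv2.resize(k,None,fx=2,fy=2,interpolation=cv2.INTER_CUBIC)
b=[.5649,.1267];u=d
for p in([*(np.array(b)+.05*u),.091],[*(np.array(b)-.05*u),.091]):
    w=wproj(T,p);print('tip',w)
    cv2.circle(k,tuple(int(v) for v in (w-[220,80])*2),3,(0,0,255),1)
cv2.imwrite('pics/hovc.png',k)
```

```text
[0.56506284 0.12631147 0.12187411] [ 1.79961289e+02 -1.16097637e-02  8.53754550e+01] [ 0.69676256 -0.01734781 -2.60234793] 14.7583
tip [319.08519323 159.3264712 ]
tip [318.84474346 318.63606001]
```

View pics/hovc.png

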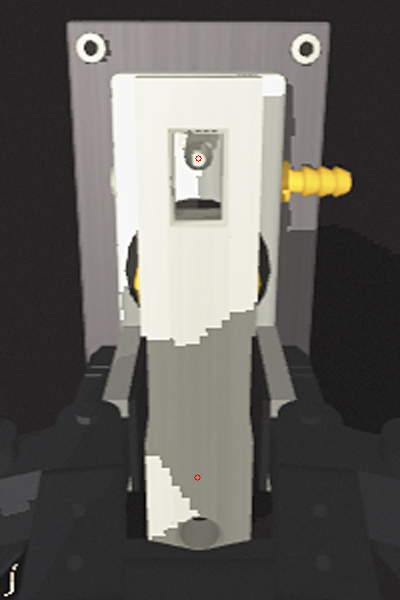

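The far stud tip shows inside the slot at crop (198,157), right on the prediction. It is laterally centred (slot centre about 197), so I'm lowering now.

Run:
```python
from h import *
p=robot.current_tool_pos();y=85.37;d=np.array([np.cos(np.radians(y)),np.sin(np.radians(y))]);c=np.array([.5649,.1267])-.0005*d
f0=robot.current_contact_force()
print(robot.line_to([*c,.0985],[180,0,y],velocity=.03,f_stop=5));robot.pause(.3)
print(robot.current_tool_pos(),np.array(robot.current_contact_force())-f0,robot.current_torque(),robot.current_time_s())
```

```text
False
[0.56496667 0.12623454 0.09867784] [ 1.23590499 -0.49889063 -0.46460082] [-0.03216559  0.02223733 -0.04108639] 16.025
```

Run:
```python
from h import *
y=85.37;d=np.array([np.cos(np.radians(y)),np.sin(np.radians(y))]);c=np.array([.5649,.1267])-.0005*d
F=lambda:np.mean([robot.current_contact_force() for _ in range(5)],0)
f0=F()
for z in(.0965,.0948,.093,.0915,.0903):
    s=robot.line_to([*c,z],velocity=.015,f_stop=16);robot.pause(.25)
    f=F()-f0;print(z,s,robot.current_tool_pos()[2].round(4),f.round(1),np.round(robot.current_torque(),2))
    if s or f[2]>13:break
im,T=wgrab('low');k=cv2.resize(im[80:380,220:420,::-1],None,fx=2,fy=2);cv2.imwrite('pics/low_c.png',k)
print(robot.current_time_s())
```

```text
0.0965 False 0.0965 [-0.6  0.2  0.1] [-0.01  0.02  0.04]
0.0948 False 0.0953 [-0.3 -0.4  5.1] [-0.01  0.07 -0.02]
0.093 False 0.0939 [-1.3  0.9  8.1] [-0.07  0.25  0.02]
0.0915 False 0.0927 [-1.5 -0.4  9.4] [-0.04  0.41 -0.01]
0.0903 False 0.0917 [-1.7  0.8 11.2] [-0.11  0.59 -0.02]
18.6417
```

View pics/low_c.png

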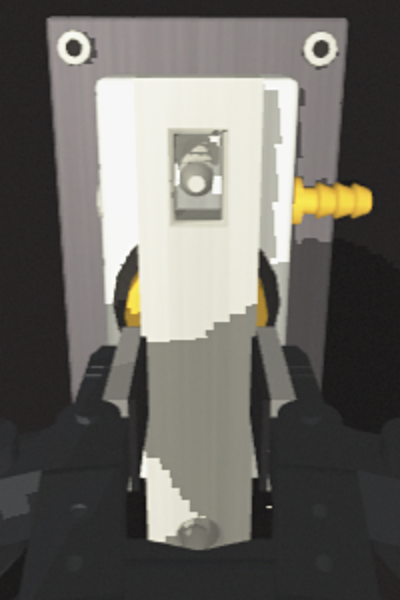

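The far stud is in the slot at (198,178) and the near stud's tip shows in the hole at (198,530). The bar looks straight, so I'll press on to about 14 N, hold and hand in.

Run:
```python
from h import *
y=85.37;d=np.array([np.cos(np.radians(y)),np.sin(np.radians(y))]);c=np.array([.5649,.1267])-.0005*d
robot.line_to([*c,.0880],velocity=.01,f_stop=10)
for i in range(4):
    robot.pause(1);print(robot.current_tool_pos().round(4),np.round(robot.current_eef_rot(),2),np.round(np.array(robot.current_contact_force())+[0,0,2.6],1),np.round(robot.current_torque(),2),robot.current_gripper_force().round(1) if hasattr(robot.current_gripper_force(),'round') else 0,robot.current_time_s())
```

```text
[0.5654 0.1264 0.09  ] [ 1.7991e+02 -2.0000e-02  8.5370e+01] [-3.1 -0.8 13. ] [-0.19  0.76  0.02] 0 20.025
[0.5654 0.1264 0.0899] [ 1.7991e+02 -2.0000e-02  8.5370e+01] [-3.1 -1.5 13.7] [-0.17  0.76  0.02] 0 21.025
[0.5654 0.1264 0.0899] [ 1.7991e+02 -2.0000e-02  8.5370e+01] [-3.8 -0.4 14.4] [-0.17  0.78  0.02] 0 22.025
[0.5654 0.1264 0.0899] [ 1.7991e+02 -2.0000e-02  8.5370e+01] [-2.7 -0.3 13.3] [-0.18  0.69 -0.02] 0 23.025
```

```bash
python3 -c "
from h import *
print(workorder.close_job())"
```

```text
the job is handed in; nothing more can be done
None
```

I handed the job in with the steel bar over both studs, level and held down at about 14 N by the tool force reading (about 5.7 mm of seat travel), steady for about 4 s; the verdict itself was not shown.

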